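# Time the knee gear to the job's mark and set the brake

## Robot

A 6-joint arm with a two-finger parallel gripper is mounted at the origin on the work surface. World frame = base frame: x ahead of the robot, y to its left, z up, the work surface at z = 0. Lengths are in mm, angles in rad, forces in N, time in s.
With the tool pointing down it reaches from about 350 to 775 mm from the base axis. Payload 7.3 kg.
Tool frame: the origin (TCP) lies between the finger pads; the fingertips stand 22 mm ahead of it and the grasp point (between the pads) lies 3 mm ahead of it; z points along the fingers, x is the direction in which the jaws open and shut, and the axes are right-handed (so a half turn about z gives the same grasp; the last joint's range is limited). The gripper opens to 92 mm and grips with 3 to 60 N. Pads are 19 mm wide; open, the fingers measure 130 mm over their backs; the gripper's body (75 mm by 190 mm) begins 47 mm behind the grasp point.
Start: joints at [1.039, 0.342, 1.524, -0, 1.275, -0.146], TCP at [197.544, 486.435, 248.741] pointing down, gripper open.
Joint ranges: [-2.53, 2.53], [-0.77, 2.02], [0.04, 2.7], [-1, 4.14], [0.28, 2.66], [-3.11, 3.11]. Speed limits (rad/s): [2.57, 2.57, 3.14, 3.14, 3.14, 3.14].

## Interface

Orientations are given as [roll, pitch, yaw] about the fixed x, y, z axes, in that order (R = Rz(yaw) Ry(pitch) Rx(roll)).
In Python, from plant import * gives the robot as it stands. The module is installed in compiled form; this text tells all that it offers.
- The arm moves only by the shell command python3 -m handwheel 'ROWS' [OPENING]. ROWS is a JSON object of lists of equal length, an entry for each row: "translation": the shift along the world's x, y, z in units of 15 cm (1.0 is 15 cm), a list of three; "twist": the turn about the world's z in units of 90 degrees (1.0 is 90 degrees). In form: {"translation": [[tx, ty, tz], ...], "twist": [twist, ...]}. A call has exactly 8 rows; each row shifts and turns the pose as measured when the row begins; what a row does not reach is not made up. A row lasts 1/8 s, in which the tool goes at most 62.5 mm and 10.7 degrees, less where a joint would pass 70% of its speed; a pose out of reach is approached as far as the arm can. A call with a number of a shift or a turn outside -1 to 1 is refused whole. A call with a gripper value outside its range is refused whole. OPENING is the closure in counts, from 0 (fully open) to 255 (shut), set as the call begins (- or left out, the last holds). The fingers move at their own pace and stop on an object; the grip force is fixed at half the most. Time passes only in rows, so rows that do not move let the fingers close, or fill a call up. It gives the time, the measured TCP pose, the force and the opening at its end, in the units of the state.
- get_obs(): the state, without advancing time (a new reading comes with each control period).
- capture(name): name is "side" or "top" or "wrist"; returns a dict with "img" (384x512x3 uint8, red, green, blue), "vertical_fov" (degrees; the focal length in pixels is half the picture's height over the tangent of half this angle, whatever the lens; pixels are square), "cx", "cy" (the principal point, pixels), "world_from_camera" (4x4, takes a point from camera to world coordinates). Camera axes: x right, y up, looking along -z (the intrinsics and any distortion apply to the point x, -y, -z); pixel columns grow to the right and rows downward; lengths in mm; the calibration is good to about 2 mm. A picture is of the moment at which its call begins. There is no depth.
- close_job(): hands the job in, once; it reports no verdict.
Trained networks look in the newest picture that a camera, given by its name, has taken for a name from the list of things; names that differ only in an ending like _2 or _b are one class to them, and where a whole thing is asked for, a point or a joint stands for the part that bears it (a point fixed in the world has none). Each returns a list of dicts, best first, with "score" (0 to 1); they miss things now and then, are a little off and sometimes report something else, mostly with a low value. They report only what shows in the picture. A call takes as long as a camera call. They do not tell look-alikes from the thing itself.
- search_frame(camera, label): "position" ([x, y, z] in mm, in the coordinates of the camera as it stood for that picture, good to about 4 mm: the middle of the surface that is visible of it).
- spot_point(camera, label): "position" ([x, y, z] in mm, in the coordinates of the camera as it stood for that picture, good to about 4 mm: a listed point, or the origin of a listed thing).
The state is a dict: "time": time; "joint_positions": joint angles; "dq": joint speeds; "tau": joint torques, N m; "tool_pos": TCP position; "tcp_rot": TCP orientation; "contact_force": force on the tool from outside, world axes, zero at the start; "moment": the same for the moment, N m; "grip_width": finger opening in mm.
Only numpy, scipy, OpenCV 4.12 (cv2) and the standard library are available. Lean on these libraries where they do the work, as an engineer would, in place of code of your own. Each camera call takes 0.05 s, during which the arm holds its last target.

## Task

Look which pocket of the job tray the gold knee cap plate lies in, the blue one or the red one. Turn the white nylon gear by its crank until the mark of that colour, hidden under the guard, stands at the top squarely at the yellow pointer; then push the orange brake lever over all the way to its far stop. Let go of everything and leave the plate, the gauge block and the adapters where they are.

Things in the scene. Friction and masses are not known exactly. Their poses are not given: they have to be found in the camera images.
- fixture: Timing fixture, fixed, placed and yawed anew each time: aluminium base plate 240 x 360 x 12 mm (y -195 to +165) carrying a gear on a sloping axle. Origin on the bench surface; at yaw 0 x points away from the robot, y to its left, z up. The axle leans 35 deg from vertical towards -x: out-of-face direction (-sin35, 0, cos35), up-slope direction (cos35, 0, sin35), left (0, 1, 0).
- face_center (a point): Centre of the gear's top face, on the axle, at (-10, 0, 110) mm in the fixture's frame. An axle nut stands 6 mm and the crank's arm 4 mm out of the face.
- light_bar (a point): Middle of the underside of the black light bar over the gear, 275 mm above the bench; the bar is 24 mm wide in fixture x, 16 mm high, and spans fixture y -75 to +156 mm, on a post of 9 mm radius at fixture (-3, 140). An upright gripper at the crank strikes it; a tool leaning along the axle passes in front of it.
- guard (a point): Top of the black guard's lip at the gear's lowest side. The guard, fixed, hides the gear's rim all round except 45 deg either side of the top; its lip lies 2 to 6 mm out from the gear's face and covers radii 56 to 82 mm.
- gear (a joint): Turn of the white nylon gear (150 mm across, 18 mm thick), rad: angle of the crank from the top (up-slope), growing from the top towards the fixture's left, counterclockwise looking at the face. Starts between 2.18 and 4.10 (crank low). No stop between -9.5 and 9.5. Needs about 3 N at the crank and stays where it is left.
- crank_grip (a point): Grip point on the crank's green spinner knob, on the knob's axis, 42 mm from the axle, 30 mm out from the gear's face. The knob is an 18 mm cylinder parallel to the axle, 4.5 to 46.5 mm out from the face, free to turn on its own axis, so a tool can carry it round without turning itself.
- mark_blue (a point): Outer end of the blue mark, on the rim at radius 75 mm, level with the face. A stripe 9 mm wide over rim and face edge, 60 deg counterclockwise (looking at the face) from the crank: at the top when the crank is 60 deg to the fixture's right of the top (joint gear -1.047 or 5.236). Under the guard at the start.
- mark_red (a point): Outer end of the red mark, like the blue but 60 deg clockwise from the crank: at the top when the crank is 60 deg to the fixture's left of the top (joint gear 1.047). Under the guard at the start.
- pointer (a point): Highest point of the gear's rim, level with the face, where the fixed yellow pointer aims: the outer end of the wanted mark must come here.
- brake (a joint): Brake lever, rad: 0 = leaning towards the fixture's -x (off, as it starts), 1.0 = fully over towards +x (on). Light friction; stays where it is left.
- brake_tip (a point): Centre of the orange 26 mm ball on the end of the brake lever, 80 mm from the pivot, which is 34 mm above the bench on a grey block at the base plate's right (fixture x -30, y -155 mm). Thrown, the tip swings in an arc in the fixture's x-z plane, about 77 mm towards +x.
- tray: Job tray, fixed, 130 x 210 x 22 mm, moved and yawed each time; two pockets side by side, the blue one on its +y side, the red one on its -y side (floor and rims coloured), centres 50 mm from its origin, which is at the centre of its underside.
- cap_plate: Gold anodized knee cap plate, 62 x 50 x 8 mm, lying in one of the two pockets; origin at the centre of its underside. Leave it there.
- gauge_block: Clear acrylic gauge block, 50 x 30 x 20 mm, lying in the other pocket; origin at the centre of its underside. A bystander.
- oak_stand: Slotted oak stand, fixed, 210 x 75 x 40 mm, with three bays; origin at the centre of its underside.
- adapter0: An aluminium socket adapter, 66 mm tall, 42 mm across its foot, standing upright in a bay of the oak stand; origin at the centre of its underside. A bystander.
- adapter1: An aluminium socket adapter, 66 mm tall, 42 mm across its foot, standing upright in a bay of the oak stand; origin at the centre of its underside. A bystander.
- adapter2: An aluminium socket adapter, 66 mm tall, 42 mm across its foot, standing upright in a bay of the oak stand; origin at the centre of its underside. A bystander.
Things that resemble listed ones, but are neither listed nor needed, are in the scene too. What is meant by the cap_plate is not brown, pink or turquoise, and is the larger of those in its own colour.

How it is judged:
By the outcome, as a careful person would: the job done as asked, in the order asked, and still so for the second after the job is handed in, with the robot touching nothing.
It also fails if it takes over 51 s, if anything falls off the work surface, if the arm or the gripper's body presses on something with over 40 N, if the wrist force passes 120 N, or if a joint passes its speed limit or range.

## Working session

There is one attempt and no reset: what is moved stays moved. The work goes in short steps, Python scripts to look and compute and a shell command to move; the robot and the scene stay as the last step left them, time stands still between calls to the robot, and variables do not carry over. Pictures are saved under pics/ and viewed, and the job is handed in when it is done.

```bash
mkdir -p pics
cat > h.py <<'E'
from plant import *
import numpy as np, cv2
def snap(c,n):
    d=capture(c); cv2.imwrite(f'pics/{n}.png',cv2.cvtColor(d['img'],cv2.COLOR_RGB2BGR)); return d
def W(d,p):
    return (d['world_from_camera']@np.r_[p,1])[:3]
E
python3 - <<'E'
from h import *
o=get_obs();print({k:np.round(v,3) for k,v in o.items()})
for c in ['side','top','wrist']:
    d=snap(c,c+'0'); print(c,{k:v for k,v in d.items() if k!='img'})
    for l in ['fixture','face_center','light_bar','guard','crank_grip','mark_blue','mark_red','pointer','brake_tip','tray','cap_plate','gauge_block','oak_stand']:
        r=spot_point(c,l)
        print(c,l,[(round(x['score'],2),W(d,x['position']).round(0).tolist()) for x in r[:3]])
E
```

```text
{'time': np.float64(0.0), 'joint_positions': array([ 1.039,  0.343,  1.525,  0.   ,  1.275, -0.146]), 'dq': array([-0.001,  0.001,  0.   , -0.   , -0.   , -0.001]), 'tau': array([ -0.   , -43.121, -24.424,   0.072,   0.055,  -0.   ]), 'tool_pos': array([197.328, 486.098, 248.066]), 'tcp_rot': array([-3.141e+00,  1.000e-03,  1.185e+00]), 'contact_force': array([ 0.756, -0.13 , -0.449]), 'moment': array([-0.019,  0.03 ,  0.025]), 'grip_width': np.float64(91.756)}
side {'vertical_fov': 43.091532418681425, 'cx': 252.5070681440582, 'cy': 196.10266617694793, 'world_from_camera': array([[ 9.95970452e-01,  6.91036350e-02, -5.71624613e-02,
         4.06421301e+02],
       [-8.82120325e-02,  6.39926989e-01, -7.63355805e-01,
        -1.09525412e+03],
       [-1.61708592e-02,  7.65322243e-01,  6.43444145e-01,
         1.14178241e+03],
       [ 0.00000000e+00,  0.00000000e+00,  0.00000000e+00,
         1.00000000e+00]])}
side fixture [(0.62, [573.0, -10.0, 3.0])]
side face_center [(0.96, [565.0, -8.0, 105.0]), (0.69, [504.0, -2.0, 76.0]), (0.25, [627.0, -12.0, 155.0])]
side light_bar [(0.62, [573
[... 1841 characters left out ...]
49.72030794009467, 'cy': 193.4624984547125, 'world_from_camera': array([[ 3.76309858e-01, -8.89481611e-01, -2.59255385e-01,
         1.26993064e+02],
       [ 9.26493869e-01,  3.61290182e-01,  1.05254528e-01,
         5.14726327e+02],
       [ 4.44581616e-05, -2.79806841e-01,  9.60056316e-01,
         3.84855260e+02],
       [ 0.00000000e+00,  0.00000000e+00,  0.00000000e+00,
         1.00000000e+00]])}
wrist fixture []
wrist face_center []
wrist light_bar []
wrist guard []
wrist crank_grip []
wrist mark_blue []
wrist mark_red []
wrist pointer []
wrist brake_tip []
wrist tray []
wrist cap_plate [(0.7, [301.0, 560.0, -3.0]), (0.64, [378.0, 457.0, 2.0])]
wrist gauge_block []
wrist oak_stand []
```

View pics/side0.png

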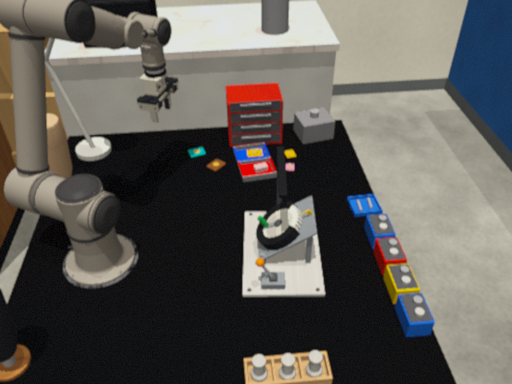

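View pics/top0.png

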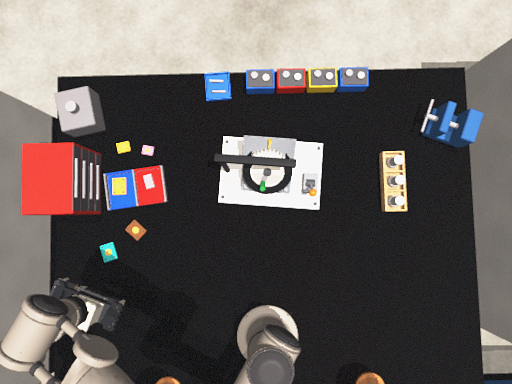

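View pics/wrist0.png

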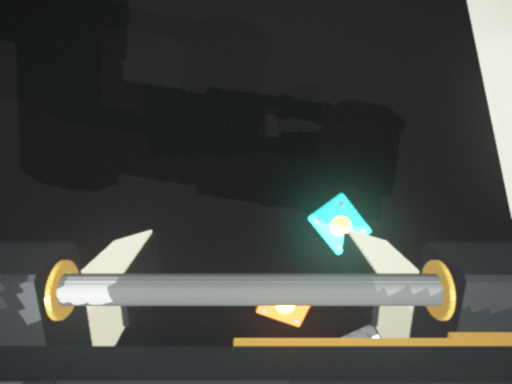

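Run:
```python
from h import *
import cv2
from scipy.optimize import least_squares
s=np.sin(np.radians(35));c=np.cos(np.radians(35))
n=np.array([-s,0,c]);u=np.array([c,0,s]);l=np.array([0,1,0]);F=np.array([-10,0,110.])
P={'fc':F,'lb':np.array([-3,40.5,275]),'ptr':F+75*u,'fix':np.zeros(3),'guard':F-82*u+6*n}
M=[('fc',[565,-8,105]),('fc',[570,-6,114]),('lb',[573,27,275]),('lb',[581,29,274]),('ptr',[625,-14,155]),('ptr',[628,-13,151]),('fix',[573,-10,3]),('fix',[581,-10,4])]
def T(p,q):
    a=p[2];R=np.array([[np.cos(a),-np.sin(a),0],[np.sin(a),np.cos(a),0],[0,0,1]])
    return R@q+np.r_[p[:2],0]
r=least_squares(lambda p:np.concatenate([T(p,P[k])-m for k,m in M]),[575,-10,0],loss='soft_l1',f_scale=4)
p=r.x;print(p,np.degrees(p[2]))
a=p[2];R=np.array([[np.cos(a),-np.sin(a),0],[np.sin(a),np.cos(a),0],[0,0,1]])
for g in ([516,8,119],[516,12,108]):
    q=R.T@(np.array(g)-np.r_[p[:2],0])-F
    print(q@u,q@l,q@n,np.arctan2(q@l,q@u))
for im,(y0,y1,x0,x1) in {'side0':(130,310,225,335),'top0':(120,220,95,335)}.items():
    i=cv2.imread(f'pics/{im}.png')[y0:y1,x0:x1];cv2.imwrite(f'pics/{im}z.png',cv2.resize(i,None,fx=3.2,fy=3.2,interpolation=cv2.INTER_CUBIC))
```

```text
[ 5.76418710e+02 -9.88800721e+00 -8.08052621e-02] -4.629800479097442
-37.15966127356032 12.95280077238049 37.00644623991946 2.806190960734707
-43.73348121747134 16.93974889578493 28.180964043103277 2.772047040819538
```

```bash
python3 -m handwheel '{"translation":[[0.4,-0.1,0.2],[0.4,-0.1,0.2],[0.4,-0.1,0.2],[0.4,-0.15,0.2],[0.4,-0.15,0.2],[0.35,-0.2,0.15],[0.35,-0.2,0.1],[0.3,-0.2,0.1]],"twist":[0,0,0,0,0,0,0,0]}' 0
```

```text
time: 3.1
tool_pos: [618.1, 314.2, 438.2]
tcp_rot: [-3.141, 0.001, 1.194]
contact_force: [0.7, 1.1, 0.6]
grip_width: 91.8
```

View pics/side0z.png

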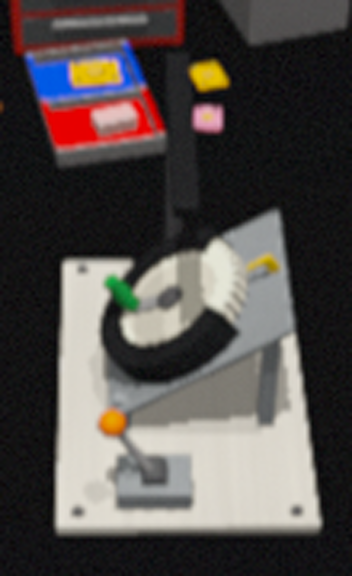

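View pics/top0z.png

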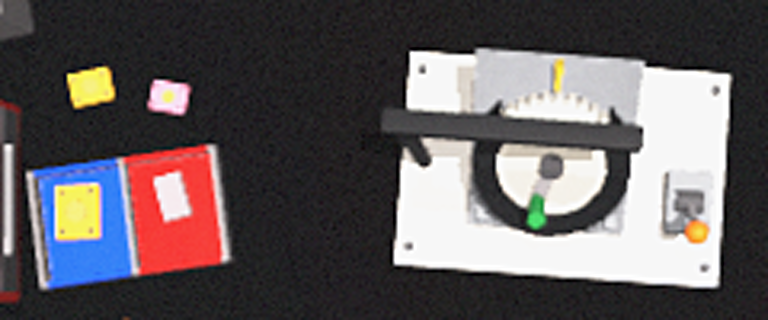

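```bash
python3 -m handwheel '{"translation":[[0.3,-0.3,0],[0.3,-0.3,0],[0.3,-0.3,0],[0.4,-0.2,0],[0.4,0,0],[0.4,0,0],[0.4,0,0],[0.4,0,0]],"twist":[0.1,0.1,0,0,0,0,0,0]}' ; python3 -c "
from h import *
o=get_obs();print(o['joint_positions'].round(3),o['tcp_rot'])"
```

```text
time: 4.1
tool_pos: [846.2, 111.4, 311.8]
tcp_rot: [2.976, -0.038, 1.516]
contact_force: [-0.2, 0.0, -0.1]
grip_width: 91.6
[ 0.033  1.058  0.037  0.024  1.878 -1.47 ] [ 2.97593897 -0.03778433  1.51574597]
```

```bash
python3 -m handwheel '{"translation":[[0.2,0,0.4],[0.2,0,0.4],[0.2,0,0.4],[0.2,0,0.4],[0.2,0,0.4],[0.2,0,0.4],[0,0,0],[0,0,0]],"twist":[0,0,0,0,0,0,0,0]}' ; python3 -c "
from h import *
o=get_obs();print(o['joint_positions'].round(4),o['tcp_rot'])"
```

```text
time: 5.1
tool_pos: [794.5, 85.4, 509.7]
tcp_rot: [2.768, -0.073, 1.525]
contact_force: [1.2, 0.3, -0.8]
grip_width: 91.7
[-0.009   0.8158  0.0366  0.058   1.9123 -1.4901] [ 2.7681903  -0.07328752  1.52472738]
```

```bash
python3 -m handwheel '{"translation":[[0.25,0.1,0.35],[0.25,0.1,0.35],[0.25,0.1,0.35],[0.25,0.1,0.35],[0.25,0.1,0.35],[0,0,0],[0,0,0],[-0.3,0,0]],"twist":[0,0,0,0,0,0,0,0]}' ; python3 -c "
from h import *
o=get_obs();print(o['joint_positions'].round(4),o['tcp_rot'])"
```

```text
time: 6.1
tool_pos: [767.5, 134.1, 592.2]
tcp_rot: [2.568, -0.111, 1.544]
contact_force: [1.3, -0.8, 0.7]
grip_width: 91.8
[ 0.0564  0.5955  0.311   0.0481  1.6539 -1.4369] [ 2.56816565 -0.11101664  1.54442426]
```

```bash
cat >> h.py <<'E'
s35=np.sin(np.radians(35));c35=np.cos(np.radians(35))
n=np.array([-s35,0,c35]);u=np.array([c35,0,s35]);l=np.array([0,1,0]);F=np.array([-10,0,110.])
p=[576.4,-9.9,-0.0808]
from scipy.spatial.transform import Rotation as Ro
R=Ro.from_euler('z',p[2]).as_matrix();t=np.array([p[0],p[1],0])
def fw(q): return R@q+t
def wf(q): return R.T@(np.asarray(q)-t)
def knob(g,out=30): return fw(F+42*(np.cos(g)*u+np.sin(g)*l)+out*n)
def toolR(o): return Ro.from_euler('xyz',o['tcp_rot']).as_matrix()
def tcp_for(pt,o): return pt-3*toolR(o)[:,2]
E
python3 - <<'E'
from h import *
o=get_obs();T=toolR(o);print('tool in fixture (cols x,y,z)\n',(R.T@T).round(3))
print('n',-n, 'tilt', np.degrees(np.arccos(-(R.T@T[:,2])@n)))
for g in (2.79,):
  for out in (34,110): print(g,out,tcp_for(knob(g,out),o).round(1), ((tcp_for(knob(g,out),o)-o['tool_pos'])/150).round(2))
E
```

```text
tool in fixture (cols x,y,z)
 [[-0.054  0.842  0.537]
 [ 0.992 -0.014  0.122]
 [ 0.111  0.539 -0.835]]
n [ 0.57357644 -0.         -0.81915204] tilt 7.387895832503777
2.79 34 [514.3   9.3 117.7] [-1.69 -0.83 -3.16]
2.79 110 [470.9  12.8 180. ] [-1.98 -0.81 -2.75]
```

```bash
python3 -m handwheel '{"translation":[[-0.26,-0.1,-0.2],[-0.27,-0.1,-0.25],[-0.27,-0.1,-0.28],[-0.27,-0.1,-0.28],[-0.27,-0.1,-0.28],[-0.27,-0.1,-0.28],[-0.27,-0.1,-0.28],[-0.26,-0.1,-0.28]],"twist":[-0.07,-0.07,0,0,0,0,0,0]}'
python3 - <<'E'
from h import *
o=get_obs();T=toolR(o);print(o['joint_positions'].round(3),'\n',(R.T@T).round(3))
for c in ['side','top','wrist']:
    d=snap(c,c+'1')
    for q in ['crank_grip','face_center','pointer','light_bar','brake_tip','mark_red']:
        r=spot_point(c,q)
        print(c,q,[(round(x['score'],2),W(d,x['position']).round(0).tolist()) for x in r[:2]])
for out in (36,): print(out,tcp_for(knob(2.79,out),o).round(1), ((tcp_for(knob(2.79,out),o)-o['tool_pos'])/150).round(2))
E
```

```text
time: 7.1
tool_pos: [453.7, 14.5, 280.1]
tcp_rot: [2.559, -0.112, 1.353]
contact_force: [0.2, -0.9, -1.3]
grip_width: 91.6
[-0.189 -0.091  2.094  0.148  0.556 -1.611] 
 [[ 0.136  0.819  0.558]
 [ 0.984 -0.175  0.018]
 [ 0.112  0.546 -0.83 ]]
side crank_grip []
side face_center [(0.66, [566.0, -8.0, 108.0]), (0.49, [548.0, 407.0, 7.0])]
side pointer [(0.69, [625.0, -16.0, 155.0]), (0.52, [580.0, 28.0, 274.0])]
side light_bar [(0.62, [576.0, 27.0, 276.0])]
side brake_tip []
side mark_red [(0.93, [556.0, 66.0, 103.0])]
top crank_grip [(0.85, [518.0, 10.0, 110.0]), (0.43, [561.0, 64.0, 97.0])]
top face_center [(0.92, [572.0, -7.0, 111.0]), (0.41, [541.0, 520.0, 12.0])]
top pointer [(0.79, [629.0, -16.0, 150.0]), (0.47, [508.0, -4.0, 77.0])]
top light_bar [(0.92, [579.0, 26.0, 273.0])]
top brake_tip [(0.44, [493.0, -155.0, 103.0]), (0.36, [465.0, -454.0, 16.0])]
top mark_red [(0.71, [564.0, 66.0, 99.0]), (0.49, [553.0, 408.0, 7.0])]
wrist crank_grip [(0.57, [512.0, 1.0, 108.0])]
wrist face_center [(0.9, [562.0, -7.0, 112.0])]
wrist pointer [(0.84, [629.0, -13.0, 152.0]), (0.72, [561.0, -9.0, 109.0])]
wrist light_bar [(0.68, [582.0, 31.0, 276.0])]
wrist brake_tip [(0.89, [495.0, -157.0, 107.0])]
wrist mark_red []
36 [513.2   9.7 119.4] [ 0.4  -0.03 -1.07]
```

View pics/wrist1.png

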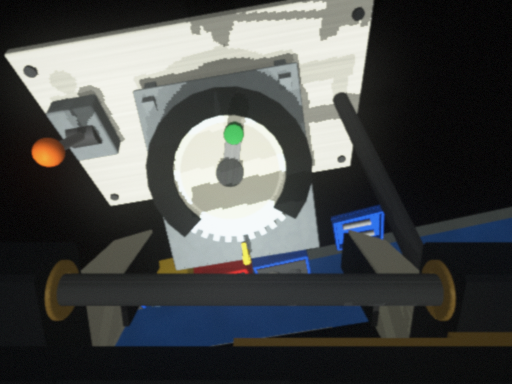

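View pics/side1.png

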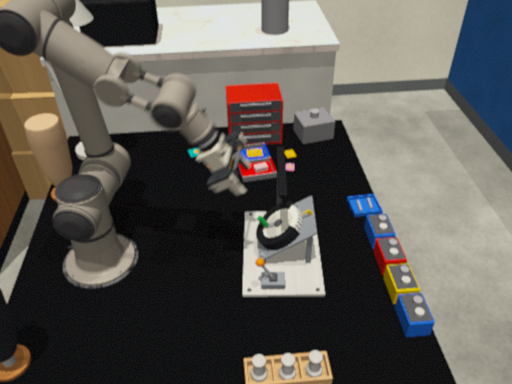

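```bash
cat >> h.py <<'E'
def proj(d,P):
    q=np.linalg.inv(d['world_from_camera'])@np.r_[P,1]; f=192/np.tan(np.radians(d['vertical_fov']/2))
    return np.array([d['cx']+f*q[0]/-q[2], d['cy']+f*q[1]/q[2]]).round(1)
E
python3 - <<'E'
from h import *
d=capture('wrist')
print('nut',proj(d,fw(F+6*n)),'ptr',proj(d,fw(F+75*u)))
for g in (2.7,2.8,2.9,3.0): print(g,proj(d,knob(g,46.5)),proj(d,knob(g,4.5)))
i=d['img'].astype(int);m=(i[...,1]>i[...,0]+50)&(i[...,1]>i[...,2]+40)
y,x=np.nonzero(m);print(x.mean(),y.mean(),len(x),x.min(),x.max(),y.min(),y.max())
m=(i[...,0]>i[...,2]+80)&(i[...,1]>i[...,2]+70);y,x=np.nonzero(m&(np.arange(384)[:,None]<275)&(np.arange(384)[:,None]>225));print(x.mean(),y.mean(),len(x))
E
```

```text
nut [231. 174.] ptr [244.5 240.7]
2.7 [241.5 136.9] [241.8 132.5]
2.8 [236.6 135.8] [237.6 131.6]
2.9 [231.7 135.2] [233.2 131.1]
3.0 [226.8 135.2] [228.9 131. ]
233.51226993865032 134.38957055214723 326 224 243 124 144
245.11428571428573 254.87857142857143 140
```

Run:
```python
from h import *
o=get_obs()
for out in (36,100): print(out,tcp_for(knob(2.87,out),o).round(1), ((tcp_for(knob(2.87,out),o)-o['tool_pos'])/150).round(2))
```

```text
36 [512.1   6.6 118.8] [ 0.38 -0.06 -1.08]
100 [475.5   9.5 171.2] [ 0.14 -0.04 -0.73]
```

```bash
python3 -m handwheel '{"translation":[[0.05,-0.01,-0.25],[0.05,-0.01,-0.25],[0.04,-0.01,-0.23],[0.12,-0.01,-0.17],[0.08,-0.01,-0.12],[0.03,0,-0.05],[0,0,0],[0,0,0]],"twist":[0,0,0,0,0,0,0,0]}' 0
python3 - <<'E'
from h import *
o=get_obs();T=toolR(o);print(o['joint_positions'].round(3),'\n',(R.T@T).round(3))
d=snap('wrist','wrist2');snap('top','top2')
tp=tcp_for(knob(2.87,35),o);print(tp.round(1),((tp-o['tool_pos'])/150).round(3))
i=d['img'].astype(int);m=(i[...,1]>i[...,0]+50)&(i[...,1]>i[...,2]+40)
y,x=np.nonzero(m);print(x.mean(),y.mean(),len(x),x.min(),x.max(),y.min(),y.max())
for g in (2.7,2.8,2.9,3.0): print(g,proj(d,knob(g,46.5)))
E
```

```text
time: 9.2
tool_pos: [517.0, -3.3, 159.6]
tcp_rot: [2.616, -0.125, 1.361]
contact_force: [-0.3, -0.1, -0.8]
grip_width: 92.0
[-0.221  0.241  2.113  0.42   0.283 -1.923] 
 [[ 0.127  0.85   0.511]
 [ 0.984 -0.173  0.043]
 [ 0.125  0.498 -0.858]]
[512.8   6.4 118. ] [-0.028  0.065 -0.277]
258.13773148148147 194.68634259259258 864 241 275 179 210
2.7 [272.1 198.6]
2.8 [263.7 196.9]
2.9 [255.2 196. ]
3.0 [246.6 195.9]
```

View pics/wrist2.png

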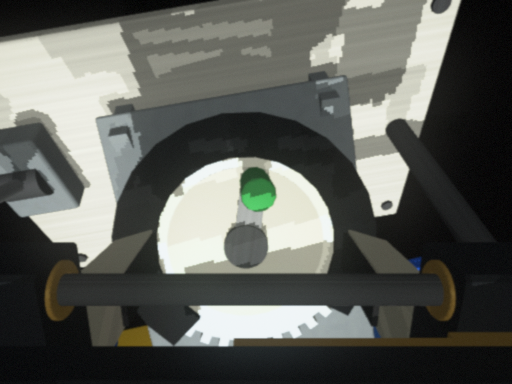

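```bash
cat > kin.py <<'E'
from h import *
from scipy.optimize import least_squares
D=[([1.039,.342,1.524,0,1.275,-.146],[197.544,486.435,248.741],None),
([.033,1.058,.037,.024,1.878,-1.47],[846.2,111.4,311.8],[2.976,-.038,1.516]),
([-.009,.8158,.0366,.058,1.9123,-1.4901],[794.5,85.4,509.7],[2.768,-.073,1.525]),
([.0564,.5955,.311,.0481,1.6539,-1.4369],[767.5,134.1,592.2],[2.568,-.111,1.544]),
([-.189,-.091,2.094,.148,.556,-1.611],[453.7,14.5,280.1],[2.559,-.112,1.353]),
([-.221,.241,2.113,.42,.283,-1.923],[517,-3.3,159.6],[2.616,-.125,1.361])]
def rz(a):return Ro.from_euler('z',a).as_matrix()
def ry(a):return Ro.from_euler('y',a).as_matrix()
def fk(q,k):
    h,L1,L2,L3,ox,oy,e=k
    A=rz(q[0]);x=np.array([ox,oy,h]);x=A@x
    A=A@ry(q[1]);x=x+A@[0,0,L1]
    A=A@ry(q[2]);x=x+A@[e,0,L2]
    A=A@rz(q[3])@ry(q[4]);x=x+A@[0,0,L3]
    return x,A@rz(q[5])
r=least_squares(lambda k:np.concatenate([fk(q,k)[0]-x for q,x,_ in D]),[180,400,400,250,0,0,0])
K=r.x
if __name__=='__main__':
    print(K.round(1));print(r.fun.reshape(-1,3).round(1))
    for q,x,o in D:
        if o: print((fk(q,K)[1]).round(2).tolist(),Ro.from_euler('xyz',o).as_matrix().round(2).tolist())
E
python3 kin.py
```

```text
[ 2.231e+02  5.063e+02  3.796e+02  2.964e+02 -2.000e-01  7.640e+01
  4.650e+01]
[[-0.   0.  -0. ]
 [ 0.  -0.2  0.1]
 [-0.   0.1 -0.1]
 [ 0.   0.  -0. ]
 [-0.1  0.  -0. ]
 [ 0.1  0.1 -0. ]]
[[-0.06, -0.98, 0.17], [-1.0, 0.06, 0.03], [-0.04, -0.16, -0.99]] [[0.05, 0.98, 0.17], [1.0, -0.06, 0.03], [0.04, 0.16, -0.99]]
[[-0.05, -0.93, 0.37], [-1.0, 0.07, 0.05], [-0.07, -0.36, -0.93]] [[0.05, 0.93, 0.37], [1.0, -0.07, 0.05], [0.07, 0.36, -0.93]]
[[-0.03, -0.84, 0.54], [-0.99, 0.08, 0.08], [-0.11, -0.54, -0.83]] [[0.03, 0.84, 0.54], [0.99, -0.08, 0.08], [0.11, 0.54, -0.83]]
[[-0.21, -0.8, 0.56], [-0.97, 0.24, -0.03], [-0.11, -0.55, -0.83]] [[0.21, 0.8, 0.56], [0.97, -0.24, -0.03], [0.11, 0.55, -0.83]]
[[-0.21, -0.83, 0.51], [-0.97, 0.24, 0.0], [-0.12, -0.5, -0.86]] [[0.21, 0.83, 0.51], [0.97, -0.24, 0.0], [0.12, 0.5, -0.86]]
```

```bash
cat > ik.py <<'E'
from kin import *
lo=np.array([-2.53,-.77,.05,-1,.285,-3.1]);hi=np.array([2.53,2.02,2.7,4.14,2.65,3.1])
def ik(pt,z=None,out=None,w=100,Rd=None,q0=None):
    # position exact-ish, tool-z direction soft
    best=None
    for s in ([q0] if q0 is not None else [[-.2,.2,2.1,.3,.4,-1.9],[-.2,.2,2.1,1.5,.4,-2.5],[-.2,.2,2.1,3.0,.4,1.4]]):
        f=lambda q:np.r_[(fk(q,K)[0]-pt), w*(fk(q,K)[1][:,2]-z) if Rd is None else w*Ro.from_matrix(Rd.T@fk(q,K)[1]@rz(np.pi)).as_rotvec()]
        r=least_squares(f,np.clip(s,lo+.01,hi-.01),bounds=(lo,hi))
        if best is None or r.cost<best.cost: best=r
    return best
if __name__=='__main__':
    zt=R@(-n)
    for g in (2.87,3.3,3.9,4.5,5.236):
        for tl in (35,25,15):
            zt=R@np.array([np.sin(np.radians(tl)),0,-np.cos(np.radians(tl))])
            pt=knob(g,35)-3*zt
            r=ik(pt,zt,w=30);z=fk(r.x,K)[1][:,2]
            print(g,tl,r.x.round(2),'perr',np.linalg.norm(r.fun[:3]).round(2),'z_fix',(R.T@z).round(2),'off',np.degrees(np.arccos(z@zt)).round(1))
E
python3 ik.py
```

```text
2.87 35 [-0.21  0.35  2.32  2.69  0.29  1.4 ] perr 0.21 z_fix [ 0.67  0.04 -0.74] off 7.3
2.87 25 [-0.16  0.33  2.09  0.11  0.29 -3.09] perr 0.0 z_fix [ 0.42 -0.   -0.91] off 0.0
2.87 15 [-0.15  0.37  1.94  0.03  0.57 -2.97] perr 0.0 z_fix [ 0.26 -0.   -0.97] off 0.0
3.3 35 [-0.28  0.35  2.32  2.47  0.29  3.07] perr 0.19 z_fix [ 0.66  0.05 -0.75] off 6.7
3.3 25 [-0.2   0.33  2.09  0.18  0.29 -1.9 ] perr 0.0 z_fix [ 0.42  0.   -0.91] off 0.0
3.3 15 [-0.19  0.37  1.95  0.05  0.56 -1.9 ] perr 0.0 z_fix [ 0.26  0.   -0.97] off 0.0
3.9 35 [-0.38  0.33  2.25  1.78  0.29  1.4 ] perr 0.12 z_fix [ 0.62  0.1  -0.78] off 6.6
3.9 25 [-0.26  0.33  2.07  0.23  0.33 -1.9 ] perr 0.0 z_fix [ 0.42  0.   -0.91] off 0.0
3.9 15 [-0.24  0.37  1.92  0.07  0.59 -1.2 ] perr 0.0 z_fix [ 0.26 -0.   -0.97] off 0.0
4.5 35 [-0.35  0.32  2.11  0.85  0.29 -1.9 ] perr 0.13 z_fix [ 0.53  0.07 -0.85] off 5.1
4.5 25 [-0.28  0.33  2.01  0.22  0.38  1.4 ] perr 0.0 z_fix [ 0.42 -0.   -0.91] off 0.0
4.5 15 [-0.26  0.37  1.86  0.08  0.65  1.4 ] perr 0.0 z_fix [ 0.26  0.   -0.97] off 0.0
5.236 35 [-0.3   0.32  2.03  0.55  0.29  3.07] perr 0.09 z_fix [ 0.53  0.03 -0.85] off 3.4
5.236 25 [-0.26  0.34  1.93  0.17  0.45  1.4 ] perr 0.0 z_fix [ 0.42  0.   -0.91] off 0.0
5.236 15 [-0.24  0.39  1.78  0.06  0.72 -3.09] perr 0.0 z_fix [ 0.26  0.   -0.97] off 0.0
```

```bash
python3 -m handwheel '{"translation":[[-0.05,0.03,-0.05],[-0.06,0.03,-0.06],[-0.06,0.02,-0.06],[-0.06,0.02,-0.06],[-0.05,0.01,-0.05],[-0.03,0,-0.03],[0,0,0],[0,0,0]],"twist":[0,0,0,0,0,0,0,0]}' 0
cat > st.py <<'E'
from h import *
import sys
g=float(sys.argv[1]);out=float(sys.argv[2])
o=get_obs();T=toolR(o);print(o['joint_positions'].round(3),'tz',(R.T@T)[:,2].round(3),'jaw',(R.T@T)[:,0].round(3))
tp=tcp_for(knob(g,out),o);print('tcp',o['tool_pos'].round(1),'want',tp.round(1),'units',((tp-o['tool_pos'])/150).round(3))
q=wf(o['tool_pos']+3*T[:,2])-F;print('grasp pt up,left,out',(q@u).round(1),(q@l).round(1),(q@n).round(1),'ang',np.arctan2(q@l,q@u)%6.283, 'F',o['contact_force'].round(1),o['time'],o['grip_width'])
E
python3 st.py 2.87 35
```

```text
time: 10.3
tool_pos: [472.0, 4.8, 143.5]
tcp_rot: [2.66, -0.139, 1.369]
contact_force: [-0.2, 0.4, 0.2]
grip_width: 91.8
[-0.243  0.208  2.208  0.533  0.283 -2.059] tz [ 0.474  0.066 -0.878] jaw [0.12  0.983 0.138]
tcp [472.    4.8 143.5] want [512.9   6.4 118.1] units [ 0.272  0.011 -0.169]
grasp pt up,left,out -59.2 6.4 79.1 ang 3.033896315128141 F [-0.2  0.4  0.2] 10.3 91.81910466304372
```

```bash
python3 -m handwheel '{"translation":[[0.06,0,-0.04],[0.07,0,-0.045],[0.06,0,-0.04],[0.05,0,-0.03],[0.02,0,-0.01],[0,0,0],[0,0,0],[0,0,0]],"twist":[0,0,0,0,0,0,0,0]}' 0; python3 st.py 2.87 35; python3 -c "
from h import *
snap('wrist','wrist3');snap('side','side3')"
```

```text
time: 11.3
tool_pos: [516.4, 1.7, 126.0]
tcp_rot: [2.673, -0.143, 1.372]
contact_force: [-0.0, -0.5, -0.1]
grip_width: 92.1
[-0.227  0.314  2.112  0.525  0.283 -2.038] tz [ 0.463  0.073 -0.883] jaw [0.117 0.983 0.143]
tcp [516.4   1.7 126. ] want [512.9   6.3 118.1] units [-0.023  0.031 -0.053]
grasp pt up,left,out -32.8 6.9 39.3 ang 2.9338367592479733 F [-0.  -0.5 -0.1] 11.3 92.07613939454764
```

View pics/wrist3.png

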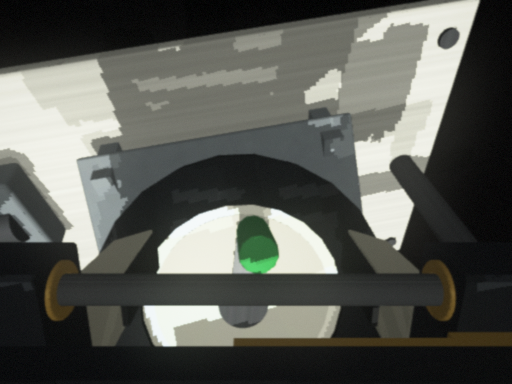

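```bash
python3 -m handwheel '{"translation":[[-0.02,0.02,-0.04],[-0.02,0.02,-0.03],[-0.01,0,-0.01],[0,0,0],[0,0,0],[0,0,0],[0,0,0],[0,0,0]],"twist":[0,0,0,0,0,0,0,0]}' 0; python3 st.py 2.87 35
```

```text
time: 12.4
tool_pos: [510.5, 5.4, 121.4]
tcp_rot: [2.685, -0.147, 1.374]
contact_force: [-1.0, 0.2, -0.0]
grip_width: 91.5
[-0.225  0.316  2.124  0.541  0.283 -2.054] tz [ 0.454  0.08  -0.888] jaw [0.115 0.982 0.147]
tcp [510.5   5.4 121.4] want [512.9   6.3 118.1] units [ 0.016  0.006 -0.022]
grasp pt up,left,out -40.5 10.2 39.0 ang 2.8957623227934977 F [-1.   0.2 -0. ] 12.4 91.5360818860922
```

```bash
python3 -m handwheel '{"translation":[[0.01,0,-0.01],[0,0,0],[0,0,0],[0,0,0],[0,0,0],[0,0,0],[0,0,0],[0,0,0]],"twist":[0,0,0,0,0,0,0,0]}' 255; python3 st.py 2.87 37
```

```text
time: 13.4
tool_pos: [512.2, 5.3, 120.3]
tcp_rot: [2.686, -0.148, 1.374]
contact_force: [-2.2, -0.3, 0.6]
grip_width: 17.6
[-0.224  0.321  2.12   0.542  0.283 -2.055] tz [ 0.453  0.08  -0.888] jaw [0.115 0.982 0.147]
tcp [512.2   5.3 120.3] want [511.8   6.4 119.8] units [-0.003  0.007 -0.004]
grasp pt up,left,out -39.7 10.2 37.2 ang 2.890386165778954 F [-2.2 -0.3  0.6] 13.4 17.565460356874773
```

Run:
```python
from h import *
gs=np.linspace(2.89,5.236,17)
k=np.array([knob(g,37) for g in gs]);print((np.diff(k,axis=0)/150).round(3).tolist())
```

```text
[[-0.009, -0.04, -0.004], [-0.004, -0.041, -0.001], [0.001, -0.041, 0.003], [0.005, -0.04, 0.006], [0.01, -0.039, 0.009], [0.015, -0.036, 0.012], [0.019, -0.033, 0.015], [0.023, -0.029, 0.018], [0.026, -0.025, 0.02], [0.029, -0.019, 0.021], [0.031, -0.014, 0.023], [0.033, -0.008, 0.023], [0.034, -0.002, 0.024], [0.034, 0.004, 0.023], [0.033, 0.01, 0.022], [0.032, 0.015, 0.021]]
```

```bash
python3 -m handwheel '{"translation":[[-0.009,-0.04,-0.004],[-0.004,-0.041,-0.001],[0.001,-0.041,0.003],[0.005,-0.04,0.006],[0.01,-0.039,0.009],[0.015,-0.036,0.012],[0,0,0],[0,0,0]],"twist":[0,0,0,0,0,0,0,0]}'; python3 st.py 3.77 37
```

```text
time: 14.4
tool_pos: [514.1, -31.2, 124.1]
tcp_rot: [2.688, -0.149, 1.374]
contact_force: [-1.7, 3.1, 0.5]
grip_width: 18.0
[-0.319  0.319  2.103  0.602  0.335 -2.193] tz [ 0.451  0.082 -0.889] jaw [0.114 0.982 0.149]
tcp [514.1 -31.2 124.1] want [514.2 -29.9 123.5] units [ 0.     0.009 -0.004]
grasp pt up,left,out -33.6 -26.0 37.5 ang 3.800107353053724 F [-1.7  3.1  0.5] 14.4 17.961760101444618
```

```bash
python3 -m handwheel '{"translation":[[0.019,-0.033,0.015],[0.023,-0.029,0.018],[0.026,-0.025,0.02],[0.029,-0.019,0.021],[0.031,-0.014,0.023],[0.033,-0.008,0.023],[0.033,-0.002,0.023],[0,0,0]],"twist":[0,0,0,0,0,0,0,0]}'; python3 st.py 5.236 37; python3 -c "
from h import *
snap('side','side4');snap('wrist','wrist4');snap('top','top4')"
```

```text
time: 15.4
tool_pos: [543.2, -51.2, 145.7]
tcp_rot: [2.693, -0.15, 1.375]
contact_force: [-0.9, 4.9, 1.8]
grip_width: 18.2
[-0.343  0.325  1.996  0.487  0.435 -2.088] tz [ 0.446  0.084 -0.891] jaw [0.114 0.982 0.149]
tcp [543.2 -51.2 145.7] want [558.1 -45.2 155. ] units [0.099 0.04  0.062]
grasp pt up,left,out 3.9 -43.6 37.6 ang 4.800684215031885 F [-0.9  4.9  1.8] 15.4 18.164070590928656
```

View pics/side4.png

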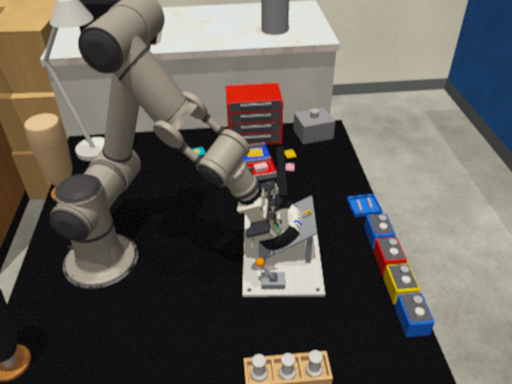

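View pics/wrist4.png

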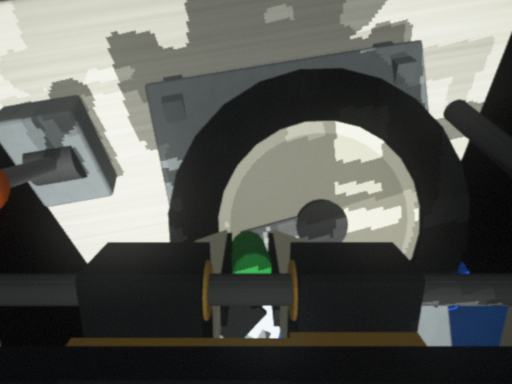

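```bash
python3 -m handwheel '{"translation":[[0.034,0.006,0.022],[0.034,0.012,0.022],[0.031,0.02,0.02],[0,0,0],[0,0,0],[0,0,0],[0,0,0],[0,0,0]],"twist":[0,0,0,0,0,0,0,0]}'; python3 st.py 5.236 37
python3 - <<'E'
from h import *
for c in ('side','top','wrist'):
    d=snap(c,c+'5')
    for q in ['mark_blue','pointer','face_center','crank_grip']:
        print(c,q,[(round(x['score'],2),W(d,x['position']).round(0).tolist()) for x in spot_point(c,q)[:2]])
i=cv2.imread('pics/top5.png')[120:220,200:335];cv2.imwrite('pics/top5z.png',cv2.resize(i,None,fx=5,fy=5,interpolation=cv2.INTER_CUBIC))
E
```

```text
time: 16.55
tool_pos: [557.7, -47.1, 155.5]
tcp_rot: [2.693, -0.147, 1.373]
contact_force: [-1.3, 3.7, 2.4]
grip_width: 18.1
[-0.321  0.329  1.951  0.426  0.463 -2.005] tz [ 0.446  0.081 -0.891] jaw [0.115 0.982 0.147]
tcp [557.7 -47.1 155.5] want [558.1 -45.2 155. ] units [ 0.003  0.013 -0.003]
grasp pt up,left,out 21.0 -38.4 37.6 ang 5.213821753287626 F [-1.3  3.7  2.4] 16.55 18.13730205541181
side mark_blue [(0.68, [625.0, -16.0, 154.0])]
side pointer [(0.7, [622.0, -12.0, 155.0])]
side face_center [(0.84, [563.0, -9.0, 106.0])]
side crank_grip [(0.59, [569.0, -11.0, 107.0])]
top mark_blue [(0.51, [627.0, -16.0, 154.0])]
top pointer [(0.77, [629.0, -17.0, 150.0])]
top face_center [(0.95, [570.0, -10.0, 112.0])]
top crank_grip [(0.73, [563.0, -42.0, 143.0])]
wrist mark_blue []
wrist pointer []
wrist face_center [(0.59, [565.0, -10.0, 108.0])]
wrist crank_grip [(0.6, [558.0, -44.0, 144.0])]
```

View pics/top5z.png

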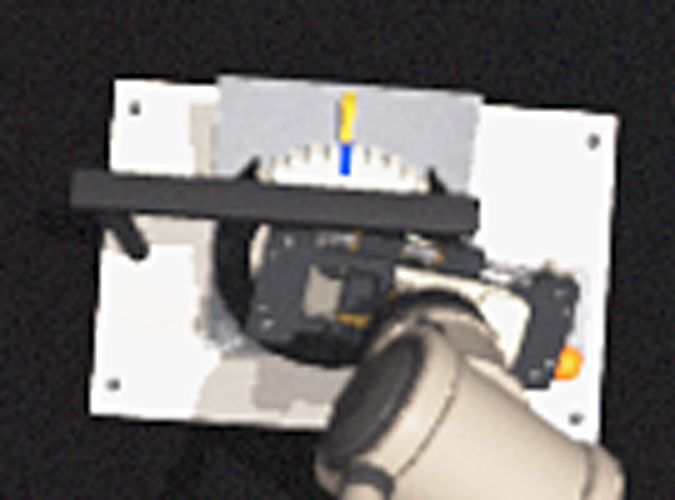

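View pics/wrist5.png

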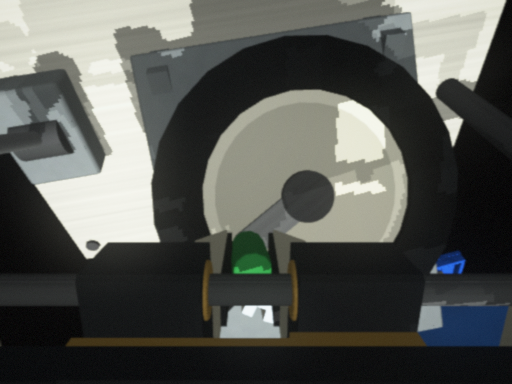

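```bash
cat > mk.py <<'E'
from h import *
import sys
for c in ('top','side'):
    d=capture(c) if len(sys.argv)<2 else capture(c)
    i=d['img'].astype(int); P0=proj(d,fw(F+75*u)); 
    yy,xx=np.mgrid[:384,:512]; near=(abs(xx-P0[0])<16)&(abs(yy-P0[1])<16)
    b=np.clip(i[...,2]-np.maximum(i[...,0],i[...,1])-40,0,None)*near
    w=np.clip(np.minimum(i[...,0],i[...,1])-i[...,2]-50,0,None)*near
    B=np.array([(b*xx).sum(),(b*yy).sum()])/b.sum();Y=np.array([(w*xx).sum(),(w*yy).sum()])/w.sum()
    print(c,'blue',B.round(2),'yellow',Y.round(2))
    U=proj(d,fw(F+70*u)),proj(d,fw(F+95*u));a=proj(d,fw(F+72*u+72*.1*l))-proj(d,fw(F+72*u))
    f=192/np.tan(np.radians(d['vertical_fov']/2))
    print(' model line',U,'per 0.1rad',a)
    # solve B = Y + alpha*(line dir) + beta*(per rad)
    dirv=np.array(proj(d,fw(F+95*u)))-proj(d,fw(F+70*u))
    s=np.linalg.solve(np.c_[dirv,a],B-Y);print(' offset rad (left +):',s[1]*.1,'blue n',(b>0).sum(),'y n',(w>0).sum())
E
python3 mk.py
```

```text
top blue [268.6  151.66] yellow [269.1  142.66]
 model line (array([268. , 152.5]), array([268.5, 145.3])) per 0.1rad [-2.2 -0.1]
 offset rad (left +): -0.005658933990118634 blue n 13 y n 24
side blue [297.78 213.28] yellow [307.87 211.65]
 model line (array([297.6, 213.2]), array([304.6, 209.5])) per 0.1rad [-0.2 -1.6]
 offset rad (left +): 0.21694110622550555 blue n 13 y n 29
```

Run:
```python
import numpy as np
from scipy.optimize import least_squares
P=np.array([(-39.7,10.2),(-33.6,-26),(3.9,-43.6),(21,-38.4)])
r=least_squares(lambda c:np.hypot(*(P-c).T)-42,[0,0]);print(r.x,r.fun)
q=P[-1]-r.x;print(np.arctan2(q[1],q[0])%6.2832)
```

```text
[ 0.60939456 -1.69287329] [ 0.027226   -0.03431062  0.03611962 -0.00964467]
5.219455488238351
```

```bash
python3 -m handwheel '{"translation":[[0.002,0.002,0.002],[0,0,0],[0,0,0],[0,0,0],[0,0,0],[0,0,0],[0,0,0],[0,0,0]],"twist":[0,0,0,0,0,0,0,0]}' ; python3 st.py 5.236 37; python3 -m handwheel '{"translation":[[0,0,0],[0,0,0],[0,0,0],[0,0,0],[0,0,0],[-0.1,0,0.1],[-0.15,0,0.15],[-0.2,0,0.2]],"twist":[0,0,0,0,0,0,0,0]}' 60; python3 mk.py
```

```text
time: 18.4
tool_pos: [557.7, -47.1, 155.5]
tcp_rot: [2.693, -0.147, 1.373]
contact_force: [-1.3, 2.7, 1.6]
grip_width: 18.1
[-0.32   0.329  1.95   0.424  0.463 -2.002] tz [ 0.446  0.08  -0.892] jaw [0.115 0.982 0.146]
tcp [557.7 -47.1 155.5] want [558.1 -45.2 155. ] units [ 0.003  0.013 -0.003]
grasp pt up,left,out 21.0 -38.3 37.6 ang 5.2142161347191625 F [-1.3  2.7  1.6] 18.4 18.092199134235358
time: 19.4
tool_pos: [490.2, -48.2, 222.9]
tcp_rot: [2.694, -0.146, 1.372]
contact_force: [0.3, -0.7, 0.6]
grip_width: 70.0
top blue [268.6  151.65] yellow [269.1  142.65]
 model line (array([268. , 152.5]), array([268.5, 145.3])) per 0.1rad [-2.2 -0.1]
 offset rad (left +): -0.00564874406415935 blue n 13 y n 24
side blue [297.8 213.3] yellow [307.85 211.65]
 model line (array([297.6, 213.2]), array([304.6, 209.5])) per 0.1rad [-0.2 -1.6]
 offset rad (left +): 0.21467932157057437 blue n 13 y n 29
```

```bash
python3 -m handwheel '{"translation":[[-0.1,0,0.25],[-0.05,0,0.3],[-0.05,0,0.25],[-0.05,0,0],[0,0,0],[0,0,0],[0,0,0],[0,0,0]],"twist":[0,0,0,0,0,0,0,0]}' 255;python3 st.py 5.236 37
python3 - <<'E'
from h import *
for c in ('wrist','top','side'):
    d=snap(c,c+'6')
    for q in ['mark_blue','pointer','crank_grip','brake_tip']:
        print(c,q,[(round(x['score'],2),W(d,x['position']).round(0).tolist()) for x in spot_point(c,q)[:2]])
E
```

```text
time: 20.5
tool_pos: [452.1, -48.4, 343.6]
tcp_rot: [2.696, -0.147, 1.371]
contact_force: [-0.2, -0.9, -0.3]
grip_width: 0.9
[-0.427 -0.094  1.859  0.274  0.982 -1.872] tz [ 0.444  0.08  -0.893] jaw [0.118 0.982 0.146]
tcp [452.1 -48.4 343.6] want [558.1 -45.2 155. ] units [ 0.707  0.022 -1.257]
grasp pt up,left,out 42.8 -48.2 252.0 ang 5.43906603688071 F [-0.2 -0.9 -0.3] 20.5 0.9336957079253747
wrist mark_blue [(0.94, [625.0, -13.0, 150.0])]
wrist pointer [(0.88, [629.0, -12.0, 151.0])]
wrist crank_grip [(0.93, [559.0, -50.0, 145.0])]
wrist brake_tip [(0.75, [494.0, -158.0, 102.0])]
top mark_blue [(0.94, [627.0, -19.0, 155.0])]
top pointer [(0.73, [626.0, -19.0, 155.0]), (0.58, [626.0, -15.0, 151.0])]
top crank_grip [(0.56, [560.0, -44.0, 144.0]), (0.44, [535.0, -459.0, 15.0])]
top brake_tip [(0.64, [493.0, -161.0, 103.0]), (0.37, [579.0, -8.0, 2.0])]
side mark_blue [(0.6, [625.0, -15.0, 151.0]), (0.38, [528.0, -71.0, 90.0])]
side pointer [(0.65, [624.0, -14.0, 154.0])]
side crank_grip [(0.66, [562.0, -44.0, 149.0]), (0.41, [531.0, -455.0, 3.0])]
side brake_tip [(0.64, [493.0, -161.0, 105.0])]
```

View pics/wrist6.png

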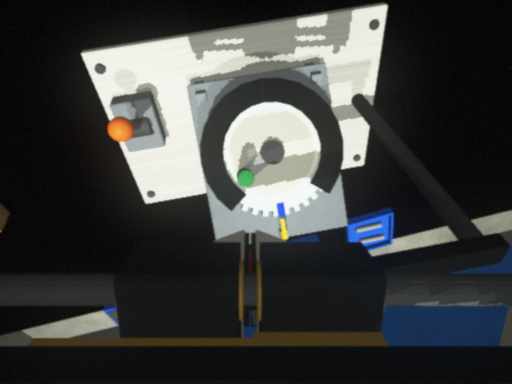

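Run:
```python
from h import *
i=cv2.imread('pics/wrist6.png');cv2.imwrite('pics/wrist6z.png',cv2.resize(i[195:245,240:320],None,fx=8,fy=8,interpolation=cv2.INTER_CUBIC))
im=i[...,::-1].astype(int);yy,xx=np.mgrid[:384,:512];w=(xx>260)&(xx<300)&(yy>195)&(yy<242)
for nm,m in (('b',(im[...,2]>im[...,0]+50)&(im[...,2]>im[...,1]+50)&w&(xx<290)),('y',(im[...,0]>im[...,2]+60)&(im[...,1]>im[...,2]+50)&w)):
  for r in range(195,242):
    x=np.nonzero(m[r])[0]
    if len(x):print(nm,r,x.min(),x.max(),x.mean())
```

```text
b 203 278 283 280.5
b 204 277 283 280.0
b 205 277 283 280.0
b 206 277 283 280.0
b 207 277 284 280.5
b 208 277 284 280.5
b 209 277 284 280.5
b 210 278 284 281.0
b 211 278 284 281.0
b 212 278 284 281.0
b 213 278 285 281.5
b 214 278 285 281.5
b 215 278 285 281.5
b 216 278 284 281.0
y 218 281 283 282.0
y 219 280 284 282.0
y 220 280 284 282.0
y 221 280 284 282.0
y 222 280 284 282.0
y 223 280 284 282.0
y 224 280 285 282.5
y 225 281 285 283.0
y 226 281 285 283.0
y 227 281 285 283.0
y 228 281 285 283.0
y 229 281 286 283.5
y 230 281 286 283.5
y 231 280 286 283.0
y 232 280 287 283.5
y 233 280 287 283.5
y 234 280 287 283.5
y 235 280 287 283.5
y 236 281 287 284.0
y 237 281 288 284.5
y 238 281 288 284.5
y 239 282 286 284.0
```

View pics/wrist6z.png

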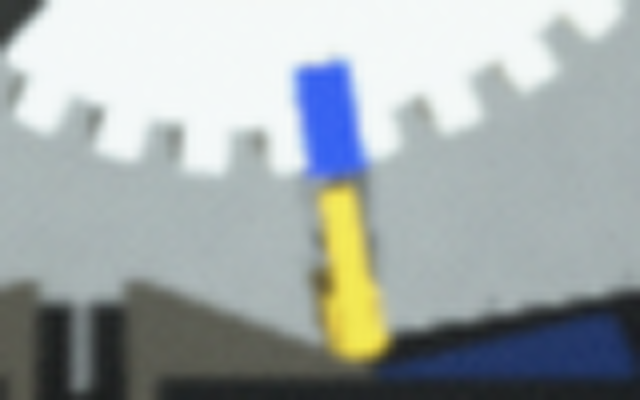

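Run:
```python
from ik import *
o=get_obs();T=toolR(o);z=T[:,2]
for tip in ([-118,-158,160],[-118,-158,96],[-90,-158,96],[-50,-158,98],[-14,-158,96]):
    tcp=fw(np.array(tip)-22*(R.T@z)); r=ik(tcp,Rd=T,w=100,q0=o['joint_positions'])
    print(tip,tcp.round(0),((tcp-o['tool_pos'])/150).round(2),r.x.round(2),r.fun.round(1))
print('ball',wf([494,-159,103]))
```

```text
[-118, -158, 160] [ 436. -159.  180.] [-0.11 -0.74 -1.1 ] [-0.74  0.16  2.11  0.6   0.63 -2.52] [ 0. -0.  0. -0. -0. -0.]
[-118, -158, 96] [ 436. -159.  116.] [-0.11 -0.74 -1.53] [-0.74  0.29  2.19  0.83  0.47 -2.79] [ 0. -0.  0.  0. -0.  0.]
[-90, -158, 96] [ 464. -161.  116.] [ 0.08 -0.75 -1.53] [-0.69  0.32  2.13  0.79  0.47 -2.7 ] [-0. -0. -0.  0.  0.  0.]
[-50, -158, 98] [ 504. -164.  118.] [ 0.35 -0.77 -1.51] [-0.63  0.37  2.04  0.71  0.48 -2.57] [ 0. -0.  0. -0. -0.  0.]
[-14, -158, 96] [ 540. -167.  116.] [ 0.58 -0.79 -1.53] [-0.59  0.42  1.95  0.66  0.49 -2.47] [ 0. -0.  0. -0. -0. -0.]
ball [ -70.09699079 -155.26423246  103.        ]
```

All reachable. Move sideways and back first, then down behind the ball.

```bash
python3 -m handwheel '{"translation":[[-0.03,-0.25,0],[-0.04,-0.25,-0.1],[-0.04,-0.24,-0.25],[0,0,-0.35],[0,0,-0.35],[0,0,-0.25],[0,0,-0.15],[0,0,-0.08]],"twist":[0,0,0,0,0,0,0,0]}' 255;python3 st.py 5.236 37
python3 - <<'E'
from h import *
o=get_obs();print('tip fix',wf(o['tool_pos']+22*toolR(o)[:,2]).round(1))
for c in ('wrist','side'): snap(c,c+'7')
E
```

```text
time: 22.25
tool_pos: [435.3, -164.8, 111.1]
tcp_rot: [2.687, -0.14, 1.37]
contact_force: [0.5, -0.6, -0.1]
grip_width: 0.6
[-0.749  0.3    2.2    0.868  0.456 -2.842] tz [ 0.451  0.072 -0.89 ] jaw [0.119 0.983 0.139]
tcp [ 435.3 -164.8  111.1] want [558.1 -45.1 155. ] units [0.819 0.798 0.293]
grasp pt up,left,out -96.6 -165.6 65.7 ang 4.184121891875742 F [ 0.5 -0.6 -0.1] 22.25 0.5634539765032123
tip fix [-118.2 -164.2   91.5]
```

View pics/side7.png

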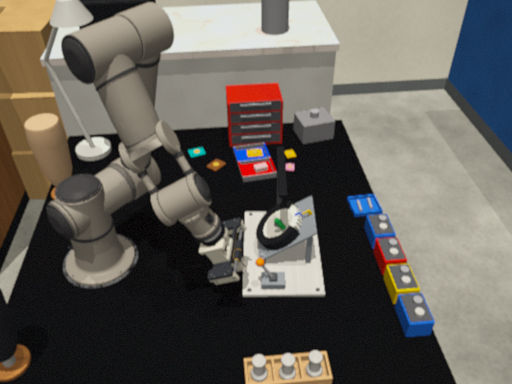

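View pics/wrist7.png

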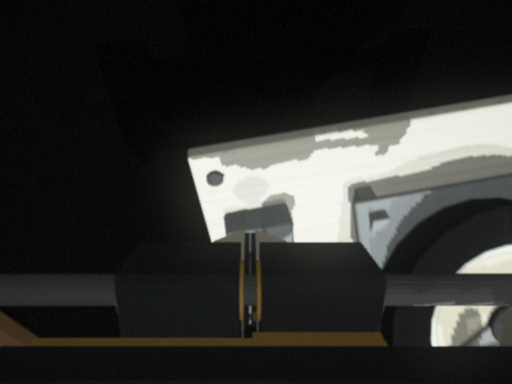

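```bash
python3 -m handwheel '{"translation":[[0.08,0.05,0.06],[0.1,-0.008,0.02],[0.1,-0.008,0.01],[0.1,-0.008,0],[0.1,-0.008,0],[0.08,-0.006,-0.01],[0.06,-0.005,0],[0,0,0]],"twist":[0,0,0,0,0,0,0,0]}' 255
python3 - <<'E'
from h import *
o=get_obs();print('tip fix',wf(o['tool_pos']+22*toolR(o)[:,2]).round(1))
for c in ('wrist','side','top'):
    d=snap(c,c+'8');r=spot_point(c,'brake_tip');print(c,[(round(x['score'],2),wf(W(d,x['position'])).round(0).tolist()) for x in r[:2]])
E
```

```text
time: 23.35
tool_pos: [532.9, -164.7, 129.3]
tcp_rot: [2.681, -0.137, 1.37]
contact_force: [0.1, -0.3, 0.3]
grip_width: 0.6
tip fix [ -20.8 -156.3  109.7]
wrist []
side [(0.39, [-2.0, -159.0, 105.0])]
top [(0.6, [-2.0, -154.0, 105.0]), (0.27, [5.0, 1.0, -1.0])]
```

View pics/side8.png

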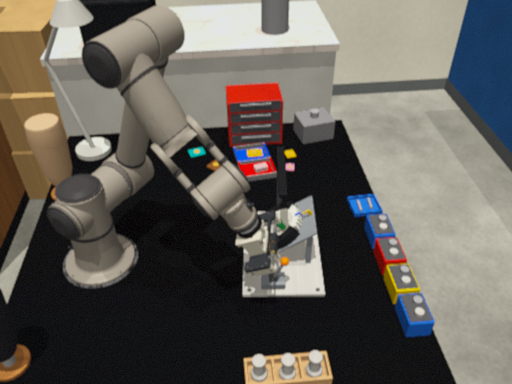

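```bash
python3 -m handwheel '{"translation":[[0.03,-0.002,-0.02],[0.03,-0.002,-0.02],[0.02,-0.002,-0.01],[0.02,0,0],[0.01,0,0],[0.01,0,0],[0.01,0,0],[0.01,0,0]],"twist":[0,0,0,0,0,0,0,0]}' 255
python3 - <<'E'
from h import *
o=get_obs();print('tip fix',wf(o['tool_pos']+22*toolR(o)[:,2]).round(1))
for c in ('side','top'):
    d=snap(c,c+'9');r=spot_point(c,'brake_tip');print(c,[(round(x['score'],2),wf(W(d,x['position'])).round(0).tolist()) for x in r[:2]])
E
```

```text
time: 24.65
tool_pos: [541.3, -165.0, 122.6]
tcp_rot: [2.695, -0.136, 1.372]
contact_force: [-18.1, -2.9, 14.1]
grip_width: 0.5
tip fix [ -12.8 -155.9  103. ]
side [(0.54, [5.0, -160.0, 104.0])]
top [(0.42, [6.0, -159.0, 105.0])]
```

```bash
python3 -m handwheel '{"translation":[[-0.1,0.008,0.02],[-0.25,0.02,0.1],[-0.3,0.02,0.25],[-0.2,0,0.35],[-0.05,0,0.35],[0,0,0.3],[0,0,0],[0,0,0]],"twist":[0,0,0,0,0,0,0,0]}' 255; python3 mk.py
python3 - <<'E'
from h import *
for c in ('side','top','wrist'):
    d=snap(c,c+'10')
    for q in ['brake_tip','mark_blue','cap_plate','gauge_block']:
        r=spot_point(c,q);print(c,q,[(round(x['score'],2),(wf(W(d,x['position'])) if q[0] in 'bm' else W(d,x['position'])).round(0).tolist()) for x in r[:3]])
i=cv2.imread('pics/top10.png')[120:220,95:335];cv2.imwrite('pics/top10z.png',cv2.resize(i,None,fx=3.2,fy=3.2,interpolation=cv2.INTER_CUBIC))
i=cv2.imread('pics/side10.png')[180:310,225:345];cv2.imwrite('pics/side10z.png',cv2.resize(i,None,fx=4,fy=4,interpolation=cv2.INTER_CUBIC))
E
```

```text
time: 25.85
tool_pos: [399.5, -155.6, 331.6]
tcp_rot: [2.698, -0.136, 1.371]
contact_force: [0.3, 0.5, 0.2]
grip_width: 0.4
top blue [268.6  151.67] yellow [269.1  142.65]
 model line (array([268. , 152.5]), array([268.5, 145.3])) per 0.1rad [-2.2 -0.1]
 offset rad (left +): -0.005932369481163436 blue n 13 y n 25
side blue [297.77 213.29] yellow [307.84 211.66]
 model line (array([297.6, 213.2]), array([304.6, 209.5])) per 0.1rad [-0.2 -1.6]
 offset rad (left +): 0.21616973581383717 blue n 13 y n 29
side brake_tip [(0.48, [3.0, -158.0, 105.0])]
side mark_blue [(0.69, [48.0, -1.0, 152.0])]
side cap_plate [(0.61, [679.0, 505.0, 4.0]), (0.45, [304.0, 561.0, 4.0]), (0.4, [539.0, 518.0, 7.0])]
side gauge_block [(0.49, [548.0, 409.0, 7.0])]
top brake_tip [(0.39, [8.0, -154.0, 105.0])]
top mark_blue [(0.9, [51.0, -5.0, 154.0]), (0.7, [6.0, -159.0, 103.0])]
top cap_plate [(0.6, [385.0, 461.0, 3.0]), (0.58, [540.0, 519.0, 8.0]), (0.53, [304.0, 554.0, 1.0])]
top gauge_block [(0.61, [555.0, 411.0, 5.0])]
wrist brake_tip [(0.92, [9.0, -155.0, 105.0])]
wrist mark_blue [(0.65, [51.0, 1.0, 150.0])]
wrist cap_plate []
wrist gauge_block []
```

View pics/top10z.png

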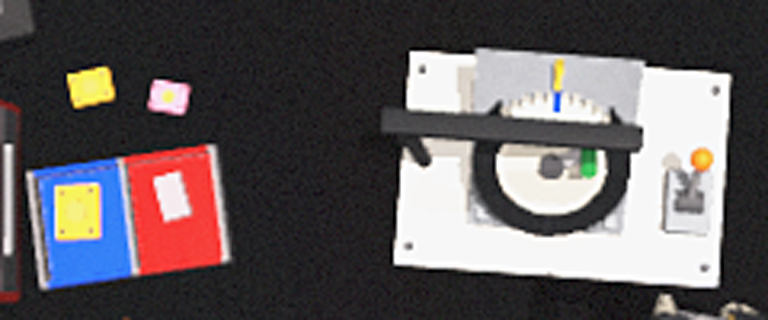

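View pics/side10z.png

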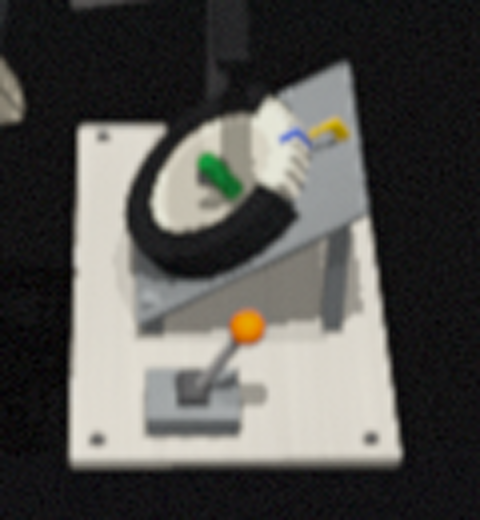

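View pics/wrist10.png

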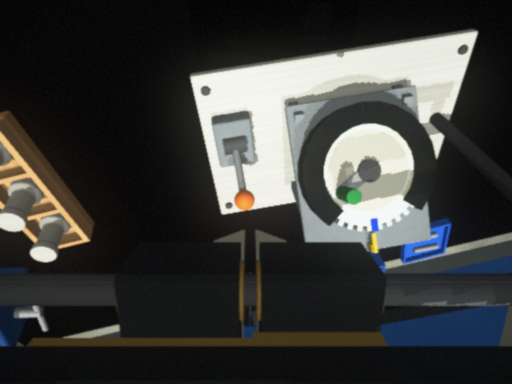

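Run:
```python
from h import *
for nm,a in (('0',-.5),('10',.5)):
  for c in ('top','side'):
    d=capture(c);im=cv2.imread(f'pics/{c}{nm}.png')[...,::-1].astype(int)
    P=proj(d,fw(np.array([-30+80*np.sin(a),-155,34+80*np.cos(a)])))
    P2=proj(d,fw(np.array([-30+80*np.sin(a*.8),-155,34+80*np.cos(a*.8)])))
    yy,xx=np.mgrid[:384,:512]
    m=(im[...,0]>150)&(im[...,0]>im[...,1]+50)&(im[...,1]>im[...,2]+40)&(abs(xx-P[0])<25)&(abs(yy-P[1])<25)
    y,x=np.nonzero(m);print(nm,c,'model',P,'(0.1 short)',P2,'seen',x.mean().round(2),y.mean().round(2),len(x))
```

```text
0 top model [312.3 192.2] (0.1 short) [312.6 190. ] seen 311.97 192.06 32
0 side model [260.6 262.2] (0.1 short) [263.1 261.4] seen 259.57 261.53 51
10 top model [313.5 169.2] (0.1 short) [313.5 171.2] seen 313.62 169.52 29
10 side model [287.5 261.8] (0.1 short) [285. 261.] seen 286.41 261.26 54
```

```bash
python3 -c "
from plant import *
print(close_job())"
```

```text
the job is handed in; nothing more can be done
None
```

I turned the blue mark to the pointer, pushed the brake lever to its far stop, and handed the job in at about 26 s of the 51 s. No verdict came back.

- **Plate:** The gold knee cap plate lies in the blue pocket, so blue was the wanted mark. It and the gauge block read within a few mm of where they began. I never went near the adapters but did not re-measure them.
- **Gear:** I gripped the green knob and carried it from about 2.88 rad round the fixture's right side, then let go. An upright gripper would have hit the light bar. I got the tool to lean by moving towards poses just out of reach, and it leaned about 27° during the turn.
- **Mark check:** After the turn the top camera put the mark within about 0.006 rad of the pointer. The wrist view showed mark and pointer in line to about half a pixel. The arm's own geometry suggested about 0.017 rad short. The side view's figure was 0.21 rad, which I put down to the raised pointer being seen at an angle, so I set it aside. A later 0.5 mm nudge had no measurable effect.
- **Brake:** I pushed the ball with closed fingers until about 18 N built up at the stop. Its travel between first and last pictures matches the full 1.0 rad to about 0.02 rad.
- **At the end:** The hand was clear of everything and the force reading was near zero.

**Possible concern:** While gaining the lean, joint 3 read 0.037 against its listed lower limit of 0.04, and it stayed there for about a second. I took that as rounding in the listed range, but cannot confirm it.

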